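# Snap the end cap onto a bearing unit and hold it home

### The job

Pick up the yellow end cap, set it over the stub shaft of the blue bearing unit and press it straight down with steady force, without ramming it, until it clicks over the spring balls; then keep pressing past the click until the cap is fully home against the blue housing, with the black seal ring squeezed in. Finish while still holding the cap pressed home: do not let go, because the seal ring pushes it up again. Leave the steel bush, the small gear and the folding rule where they are.

Things in the scene. Friction and masses are not known exactly. Their poses are not given: they have to be found in the camera images.
- end_cap: Loose yellow plastic end cap, a round cup 42 mm in diameter, 34 mm high, ribbed side, 60 g, standing open side down. Origin: centre of its open underside; z up through its closed top. Inside, a lip (25 mm inner diameter, 4 mm high) runs round the open end; above it the bore is 32 mm wide, up to 29 mm above the underside. Grip it across the side in any direction; its yaw does not matter.
- bearing_unit: Blue bearing unit, fixed to the bench: flange plate 84 x 64 x 12 mm and on it a round blue housing, 57 mm in diameter, with a flat top 30 mm above the bench. Origin: centre of the plate's underside; z up; x along the 84 mm side. A steel stub shaft, 22 mm in diameter, stands 26 mm up from the flat top; its top 5 mm taper to 12 mm diameter.
- seat (a point): Centre of the housing's flat top, on the shaft axis, 30 mm above the bench: the cap is fully home when its underside lies on it, its axis on the shaft axis. z up.
- shaft_tip (a point): Centre of the stub shaft's top end, 26 mm above the flat top. Four brass spring balls stand 3.5 mm out of the shaft's side, centres 12.8 mm above the flat top. The cap's lip meets them when its underside is about 18 mm above the flat top, needs about 8 to 13 N downward to pass, and snaps past (the force drops, the balls pull it down) when its underside is about 9 mm above the flat top.
- seal_ring (a joint): Black sprung seal ring round the foot of the shaft (26 mm inner, 39 mm outer diameter). Value in m: 0 = at rest, standing 4 mm above the flat top; 0.004 = squeezed in flush with it. It starts to move at 2 N and takes 10 N to squeeze in fully; it springs back when the cap is let go.
- steel_bush: Bystander: flanged steel bush, 38 mm in diameter, 34 mm high, loose on the bench. Origin: centre of its underside.
- small_gear: Bystander: small steel gear, 55 mm in diameter, 19 mm high, lying flat, loose. Origin: centre of its underside.
- folding_rule: Bystander: folded yellow rule, 28 x 160 x 12 mm, lying flat, loose. Origin: centre of its underside; y along its length.
Not all that is in view belongs to the job. What is meant by the end_cap is not brown, and is the larger of those in its own colour.

How it is judged:
On the way, in this order (a step that is already met when the one before it is completed fails the run):
1. the cap is lifted in the gripper, its underside more than 40 mm above the bench (height (world z) of end_cap above 0.04 m and contact force between the fingers and end_cap above 1 N and contact force between end_cap and bearing_unit below 0.5 N), for 0.2 s.
2. the cap has snapped over the balls, on the shaft and level (horizontal distance between end_cap and seat below 0.003 m and angle between end_cap's own z axis and vertical below 0.08 rad and z of end_cap in the frame of seat below 0.0065 m), for 0.1 s.
At the end, for the whole second after the job is handed in: The cap sits over the shaft (axis within 3 mm, tilt under 0.08 rad), its underside less than 1.7 mm above the flat top of the housing, the seal ring squeezed in by more than 2.5 mm, and the robot's fingers are still on the cap (over 2 N) pressing it against the unit with more than 5 N, at rest (horizontal distance between end_cap and seat below 0.003 m and angle between end_cap's own z axis and vertical below 0.08 rad and z of end_cap in the frame of seat below 0.0017 m and value of joint seal_ring above 0.0025 m and contact force between the fingers and end_cap above 2 N and contact force between end_cap and bearing_unit above 5 N and linear speed of end_cap below 0.02 m/s); the arm keeps its last pose, push and grip.
It fails at once if the cap was rammed onto the unit (more than 60 N between them) (contact force between end_cap and bearing_unit above 60 N).
It fails at once if the steel bush was disturbed (moved more than 30 mm) (distance of steel_bush from where it was at the start of the episode above 0.03 m).
It fails at once if the small gear was disturbed (moved more than 30 mm) (distance of small_gear from where it was at the start of the episode above 0.03 m).
It fails at once if the folding rule was disturbed (moved more than 30 mm) (distance of folding_rule from where it was at the start of the episode above 0.03 m).
It also fails if it takes over 54 s, if anything falls off the work surface, if the arm or the gripper's body presses on something with over 40 N, if the wrist force passes 120 N, or if a joint passes its speed limit or range.

### The arm

A 6-joint arm with a two-finger parallel gripper is mounted at the origin on a cart in front of the work surface, level with it; the furniture and walls round the work are solid. World frame = base frame: x ahead of the robot, y to its left, z up, the work surface at z = 0. Lengths are in m, angles in rad, forces in N, time in s.
With the tool pointing down it reaches from about 0.325 to 0.9 m from the base axis. Payload 6.1 kg.
Tool frame: the origin (TCP) lies at the very end of the fingers, on their centre line; the grasp point (between the pads) lies 19 mm behind it; z points along the fingers, y is the line along which they close (so a half turn about z gives the same grasp; the last joint's range is limited). The gripper opens to 85 mm and grips with 20 to 120 N. Pads are 22 mm wide; open, the fingers measure 114 mm over their backs; the gripper's body (76 mm by 85 mm) begins 54 mm behind the grasp point. The pads swing forward as they close: fully open they stand 13 mm farther back than shut.
Start: joints at [1, 0.22, 1.526, -0, 1.395, -0.126], TCP at [0.269, 0.564, 0.231] pointing down, gripper open.
Joint ranges: [-2.98, 2.98], [-0.91, 2.08], [0.09, 2.57], [-1.24, 4.39], [0.2, 2.65], [-2.68, 2.68]. Speed limits (rad/s): [2.57, 2.57, 3.01, 3.14, 3.14, 3.14].

### API

Orientations are given as a unit quaternion [x, y, z, w].
In Python, from rig import env gives the robot as it stands. The module is installed in compiled form; this text tells all that it offers.
- The arm moves only by the tool drive_tool, never from a script. Its argument "rows" is a list of rows, each a list of 7 numbers: the shift along the world's x, y, z in cm, then the turn, a rotation vector about the world's x, y, z in degrees, then the finger opening in cm, from 0 to 8.54. In form: [[dx, dy, dz, ax, ay, az, hand], ...]. A call has 1 to 12 rows; each row shifts and turns the commanded pose from where the row before left it; what a row does not reach is not made up. A row lasts 1/8 s, in which the tool goes at most 62.5 mm and 10.7 degrees, less where a joint would pass 70% of its speed; a pose out of reach is approached as far as the arm can. A call is refused whole if a number of a shift passes 6.25 or a number of a turn 10.7, either way. A call with a gripper value outside its range is refused whole. The fingers move at their own pace and stop on an object; "grip_force" is the grip in N (left out, the last holds). Time passes only in rows, so rows that do not move let the fingers close. It gives the time, the measured TCP pose, the force, the opening and the grip force at its end, in the units of the state.
- env.sense(): the state, without advancing time (a new reading comes with each control period).
- env.get_image(name): name is "scene" or "top" or "wrist"; returns a dict with "frame" (420x560x3 uint8, red, green, blue), "intrinsics" (3x3 intrinsics, pixels), "k1" (the pictures are not rectified: a ray, as slopes to the right and down, at radius r is drawn at 1 + k1 r^2 times it, then the intrinsics apply), "world_from_camera" (4x4, takes a point from camera to world coordinates); the wrist camera has in their place "tool_from_camera" (4x4, takes a point from camera to tool coordinates, whose origin is the TCP and whose axes are the flange's). Camera axes: x right, y down, z forward; pixel columns grow to the right and rows downward; lengths in m; the calibration is good to about 2 mm. A picture is of the moment at which its call begins: read the wrist's pose just before it. There is no depth.
- env.job_done(): hands the job in; it is judged then, once.
The state is a dict: "time": time; "joint_pos": joint angles; "joint_vel": joint speeds; "joint_efforts": joint torques, N m; "tool_pos": TCP position; "ee_rot": TCP orientation; "ft_force": force on the tool from outside, world axes, zero at the start; "wrist_torque": the same for the moment, N m; "grip_width": opening from 0.0 (shut) to 1.0 (fully open); "gripper_force": force on a finger pad.
Only numpy, scipy, OpenCV 4.12 (cv2) and the standard library are available. Lean on these libraries where they do the work, as an engineer would, in place of code of your own. Each camera call takes 0.05 s, during which the arm holds its last target. There are 200 camera calls.

## Working session

There is one attempt and no reset: what is moved stays moved. The work goes in short steps, Python scripts to look and compute and a tool call to move; the robot and the scene stay as the last step left them, time stands still between calls to the robot, and variables do not carry over. Pictures are saved under pics/ and viewed, at most 10 in all, crops included, and the job is handed in when it is done.

Besides the shell and the picture viewer there is one more tool, called by a JSON object that holds its "api" and its "payload". drive_tool: Moves the arm, as the interface text tells. Its arguments: {"type":"object","properties":{"rows":{"type":"array","items":{"type":"array","items":{"type":"number"}}},"grip_force":{"type":"number"}},"required":["rows"]}

```bash
mkdir -p pics
cat > h.py <<'E'
import numpy as np, cv2
from scipy.spatial.transform import Rotation as R
from rig import env
def grab(n):
    s=env.sense(); im=env.get_image(n)
    if n=="wrist":
        T=np.eye(4);T[:3,:3]=R.from_quat(s["ee_rot"]).as_matrix();T[:3,3]=s["tool_pos"]
        im["W"]=T@np.array(im["tool_from_camera"])
    else: im["W"]=np.array(im["world_from_camera"])
    return im
def ray(im,u,v):
    K=np.array(im["intrinsics"]);p=np.array([(u-K[0,2])/K[0,0],(v-K[1,2])/K[1,1]])
    q=p.copy()
    for _ in range(20): q=p/(1+im["k1"]*(q@q))
    return im["W"][:3,3], im["W"][:3,:3]@np.r_[q,1]
def onz(im,u,v,z):
    o,d=ray(im,u,v); return o+d*(z-o[2])/d[2]
def save(im,n): cv2.imwrite("pics/"+n,im["frame"][:,:,::-1])
E
python3 - <<'E'
from h import *
import pickle
for n in("scene","top","wrist"):
    im=grab(n); save(im,n+"0.png"); pickle.dump(im,open(n+"0.pkl","wb"))
    print(n,im["intrinsics"],im["k1"],im["W"].round(3).tolist())
s=env.sense();print(s)
E
```

```text
scene [[537.0280501    0.         281.94226962]
 [  0.         537.0280501  209.73682775]
 [  0.           0.           1.        ]] -0.07842328592826026 [[0.827, -0.293, 0.479, 0.05], [-0.561, -0.419, 0.714, -0.438], [-0.009, -0.859, -0.511, 0.567], [0.0, 0.0, 0.0, 1.0]]
top [[536.00596139   0.         286.58656568]
 [  0.         536.00596139 210.02947435]
 [  0.           0.           1.        ]] 0.05447031850129731 [[-0.006, -0.995, 0.099, 0.412], [-1.0, 0.004, -0.021, 0.266], [0.021, -0.099, -0.995, 1.034], [0.0, 0.0, 0.0, 1.0]]
wrist [[294.50824355   0.         280.32330747]
 [  0.         294.50824355 208.81190599]
 [  0.           0.           1.        ]] -0.028830032464031208 [[0.43, 0.872, 0.234, 0.211], [0.903, -0.415, -0.113, 0.592], [-0.001, 0.26, -0.966, 0.372], [0.0, 0.0, 0.0, 1.0]]
{'time': 0.15, 'joint_pos': array([ 9.99945221e-01,  2.21068343e-01,  1.52734255e+00, -2.10432686e-05,
        1.39469436e+00, -1.26084622e-01]), 'joint_vel': array([-0.00124129, -0.00209289, -0.00409356, -0.00113042, -0.00125642,
        0.00022559]), 'joint_efforts': array([ 1.54041863e-03, -4.97487295e+01, -3.89902210e+01, -1.86305315e-04,
        7.16575974e-03,  3.93346761e-05]), 'tool_pos': array([0.26865367, 0.5638018 , 0.23043911]), 'ee_rot': array([ 2.20552932e-01,  9.75374714e-01, -7.14379931e-04, -2.48509519e-04]), 'ft_force': array([ 0.62311833, -0.66768599, -0.67888013]), 'wrist_torque': array([-0.02303211,  0.02277183, -0.00959381]), 'gripper_force': 0.0, 'grip_width': 1.0020713826026897}
```

View pics/top0.png

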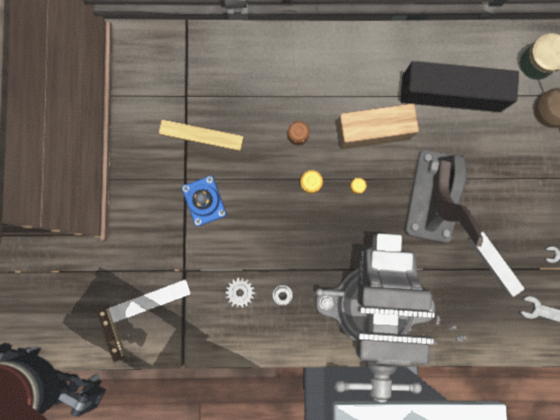

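View pics/scene0.png

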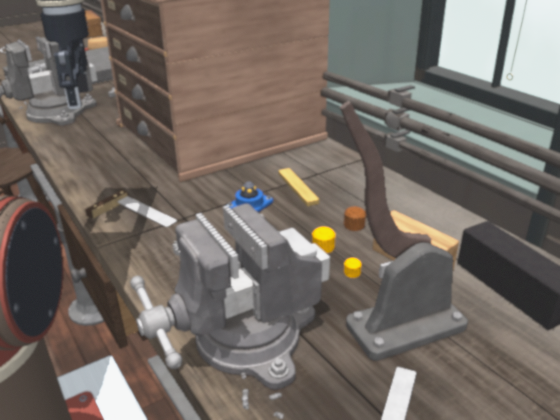

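The top view shows the larger yellow cap at about (312,181), the smaller yellow one at (358,186), a brown cap at (298,132) and the blue unit at (204,200). The rule is at (201,135), the gear at (240,292) and the bush at (283,295).

Run:
```python
from h import *
import pickle
im=pickle.load(open("top0.pkl","rb"))
hsv=cv2.cvtColor(im["frame"],cv2.COLOR_RGB2HSV)
for nm,lo,hi,z in(("y",(18,170,120),(35,255,255),.034),("b",(100,120,60),(125,255,255),.012),("br",(5,100,50),(15,255,200),.03)):
    m=cv2.inRange(hsv,lo,hi)
    for c in cv2.findContours(m,0,2)[0]:
        if cv2.contourArea(c)<80 : continue
        (u,v),r=cv2.minEnclosingCircle(c); rc=cv2.minAreaRect(c)
        print(nm,(round(u),round(v)),cv2.contourArea(c),onz(im,u,v,z).round(4),onz(im,*rc[0],z).round(4),rc)
print("rule",onz(im,201,135,.012),"brown",onz(im,298,132,.03))
for p in((185,189),(211,180),(223,214),(198,222)): print(onz(im,*p,.012).round(4))
```

```text
b (204, 200) 1143.0 [0.5323 0.4017 0.012 ] [0.532 0.403 0.012] ((203.31385803222656, 200.61312866210938), (43.05962371826172, 33.49081802368164), 70.01689910888672)
br (298, 132) 350.5 [0.6607 0.2225 0.03  ] [0.6611 0.2216 0.03  ] ((298.0, 132.0), (20.0, 22.0), 0.0)
rule [0.65966196 0.40844507 0.012     ] brown [0.66111894 0.22161009 0.03      ]
[0.5545 0.438  0.012 ]
[0.5718 0.3887 0.012 ]
[0.5062 0.3654 0.012 ]
[0.4911 0.4127 0.012 ]
```

{"api": "drive_tool", "payload": {"rows": [[3.3,-4.1,-0.8,0,0,0,6.2],[3.3,-4.1,-0.8,0,0,0,6.2],[3.3,-4.1,-0.8,0,0,0,6.2],[3.3,-4.1,-0.8,0,0,0,6.2],[3.3,-4.1,-0.8,0,0,0,6.2],[3.3,-4.1,-0.8,0,0,0,6.2],[3.3,-4.1,-0.8,0,0,0,6.2],[3.3,-4.1,-0.8,0,0,0,6.2],[3.3,-4.1,-0.8,0,0,0,6.2],[0,0,0,0,0,0,6.2]], "grip_force": 90}}

```text
time: 1.4
tool_pos: [0.5672, 0.1919, 0.1581]
ee_rot: [0.223, 0.975, -0.001, -0.001]
ft_force: [0.1, -0.1, 0.5]
grip_width: 0.727
gripper_force: 0.0
```

Run:
```python
from h import *
im=grab("wrist"); save(im,"w1.png")
s=env.sense();print(s["tool_pos"],s["time"])
hsv=cv2.cvtColor(im["frame"],cv2.COLOR_RGB2HSV)
m=cv2.inRange(hsv,(15,140,100),(38,255,255))
for c in cv2.findContours(m,0,2)[0]:
    if cv2.contourArea(c)<300: continue
    (u,v),r=cv2.minEnclosingCircle(c); print(u,v,r,onz(im,u,v,.034).round(4),onz(im,u,v,.017).round(4))
```

```text
[0.56617108 0.19363218 0.15842781] 1.45
204.86170959472656 225.13829040527344 16.834575653076172 [0.5577 0.1172 0.034 ] [0.5607 0.1106 0.017 ]
287.0 195.6086883544922 23.39139747619629 [0.5657 0.2    0.034 ] [0.5692 0.1987 0.017 ]
```

View pics/w1.png

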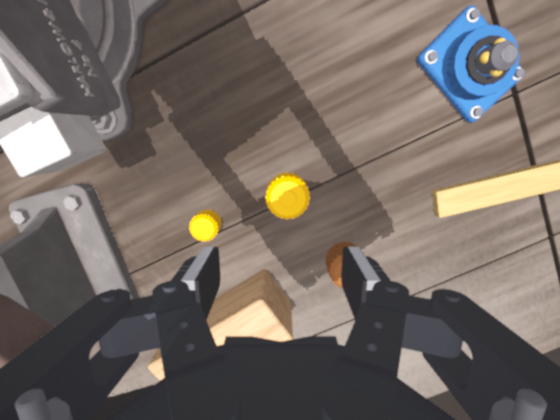

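The wrist view shows the big yellow cap at (287,196), with the fingers straddling its column. The small cap at (205,225) and the brown one are clear of the fingers' path.

{"api": "drive_tool", "payload": {"rows": [[0.1,0.5,-3,0,0,0,6.2],[0,0,-4,0,0,0,6.2],[0,0,-3,0,0,0,6.2],[0,0,-2,0,0,0,6.2],[0,0,-1,0,0,0,6.2],[0,0,0,0,0,0,6.2]]}}

```text
time: 2.2
tool_pos: [0.5667, 0.2005, 0.0292]
ee_rot: [0.22, 0.975, -0.0, -0.0]
ft_force: [-0.3, -0.6, 0.0]
grip_width: 0.727
gripper_force: 0.0
```

Run:
```python
from h import *
im=grab("wrist"); save(im,"w2.png")
s=env.sense();print(s["tool_pos"],s["time"])
hsv=cv2.cvtColor(im["frame"],cv2.COLOR_RGB2HSV)
m=cv2.inRange(hsv,(15,140,100),(38,255,255))
for c in cv2.findContours(m,0,2)[0]:
    if cv2.contourArea(c)<300: continue
    (u,v),r=cv2.minEnclosingCircle(c); print(u,v,r,onz(im,u,v,.034).round(4),onz(im,u,v,.017).round(4))
```

```text
[0.56743115 0.20053189 0.03004943] 2.25
142.0 284.0 26.305992126464844 [0.5484 0.1298 0.034 ] [0.5532 0.1176 0.017 ]
278.44915771484375 251.75424194335938 43.1131706237793 [0.5625 0.2021 0.034 ] [0.569  0.1988 0.017 ]
```

View pics/w2.png

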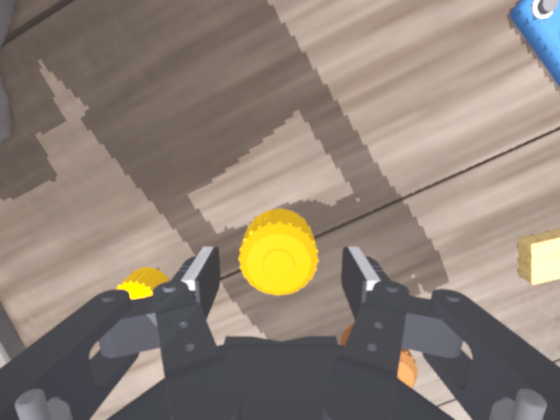

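The cap top is centred at about (279,257), midway between the fingertips and within 2 mm of the TCP axis. I'll descend and grip.

{"api": "drive_tool", "payload": {"rows": [[-0.1,0,-1.2,0,0,0,6.2],[0,0,-0.8,0,0,0,6.2],[0,0,-0.4,0,0,0,6.2],[0,0,0,0,0,0,3.5],[0,0,0,0,0,0,3.5],[0,0,0,0,0,0,3.5],[0,0,0,0,0,0,3.5],[0,0,0,0,0,0,3.5]], "grip_force": 90}}

```text
time: 3.25
tool_pos: [0.5661, 0.2002, 0.0055]
ee_rot: [0.221, 0.975, 0.0, 0.0]
ft_force: [1.0, -0.8, 0.2]
grip_width: 0.456
gripper_force: 90.4
```

{"api": "drive_tool", "payload": {"rows": [[0,0,1.5,0,0,0,3.5],[0,0,3,0,0,0,3.5],[0,0,4,0,0,0,3.5],[0,0,4,0,0,0,3.5],[0.3,3.5,0,0,0,0,3.5],[0.3,3.5,0,0,0,0,3.5],[0.3,3.5,0,0,0,0,3.5],[0.3,3.5,0,0,0,0,3.5],[0.3,3.5,0,0,0,0,3.5],[0,0,0,0,0,0,3.5],[0,0,0,0,0,0,3.5]]}}

```text
time: 4.62
tool_pos: [0.5808, 0.3748, 0.1306]
ee_rot: [0.22, 0.975, -0.0, 0.0]
ft_force: [-0.0, -0.4, -1.3]
grip_width: 0.459
gripper_force: 90.7
```

Run:
```python
from h import *
import pickle
im=grab("wrist"); save(im,"w3.png"); pickle.dump(im,open("w3.pkl","wb"))
s=env.sense();print(s["tool_pos"],s["time"],s["gripper_force"],s["ft_force"])
```

```text
[0.58085807 0.37434185 0.13057263] 4.675 90.66782687790692 [ 0.03372679 -0.21093256 -1.06677809]
```

View pics/w3.png

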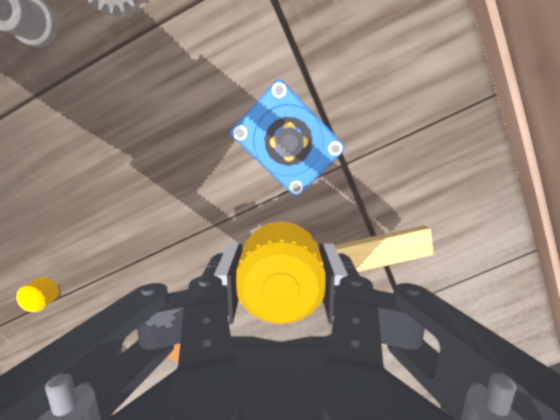

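The cap is held between the fingers, its top centred near (281,287). The unit's screws are at (279,90), (240,132), (335,148) and (296,187), and the shaft top is near (290,142).

Run:
```python
from h import *
import pickle
im=pickle.load(open("w3.pkl","rb")); t=pickle.load(open("top0.pkl","rb"))
P=[onz(im,*p,.012) for p in((279,90),(240,132),(335,148),(296,187))]
print(np.mean(P,0),[np.round(p,4) for p in P])
print(onz(im,290,142,.056),onz(im,290,142,.05))
hsv=cv2.cvtColor(im["frame"],cv2.COLOR_RGB2HSV)
m=cv2.inRange(hsv,(98,120,60),(125,255,255));M=cv2.moments(cv2.convexHull(max(cv2.findContours(m,0,2)[0],key=cv2.contourArea)))
print(M["m10"]/M["m00"],M["m01"]/M["m00"])
print("cap",onz(im,281,283,.159),onz(im,281,287,.159))
cv2.imwrite("pics/w3c.png",np.hstack([cv2.resize(im["frame"][80:200,220:360,::-1],None,fx=4,fy=4,interpolation=2)]))
ts=cv2.resize(t["frame"][170:230,170:240,::-1],None,fx=8,fy=8,interpolation=2);cv2.imwrite("pics/t0c.png",ts)
```

```text
[0.534139   0.40475133 0.012     ] [array([0.4941, 0.4154, 0.012 ]), array([0.5103, 0.3706, 0.012 ]), array([0.5577, 0.439 , 0.012 ]), array([0.5745, 0.394 , 0.012 ])]
[0.53414408 0.40525551 0.056     ] [0.5344425  0.40532852 0.05      ]
287.4567855002996 138.37385160774915
cap [0.58091971 0.37559535 0.159     ] [0.58265714 0.37477016 0.159     ]
```

View pics/w3c.png

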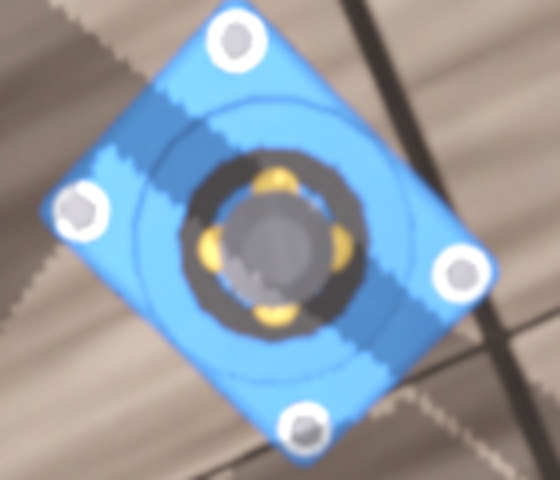

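Shaft axis is at about (0.534, 0.405), so the cap needs to shift (-4.7, +3.0) cm.

{"api": "drive_tool", "payload": {"rows": [[-2.4,1.5,0,0,0,0,3.5],[-2.3,1.5,0,0,0,0,3.5],[0,0,-2,0,0,0,3.5],[0,0,-2,0,0,0,3.5],[0,0,-1,0,0,0,3.5],[0,0,-0.6,0,0,0,3.5],[0,0,-0.4,0,0,0,3.5],[0,0,-0.3,0,0,0,3.5],[0,0,-0.3,0,0,0,3.5],[0,0,0,0,0,0,3.5]]}}

```text
time: 5.92
tool_pos: [0.5339, 0.4051, 0.0643]
ee_rot: [0.221, 0.975, -0.0, -0.0]
ft_force: [-0.6, 0.2, -0.7]
grip_width: 0.457
gripper_force: 90.7
```

{"api": "drive_tool", "payload": {"rows": [[0,0,-0.2,0,0,0,3.5],[0,0,-0.2,0,0,0,3.5],[0,0,-0.2,0,0,0,3.5],[0,0,-0.2,0,0,0,3.5],[0,0,-0.1,0,0,0,3.5],[0,0,0,0,0,0,3.5]]}}

```text
time: 6.68
tool_pos: [0.5335, 0.4053, 0.0556]
ee_rot: [0.22, 0.975, -0.0, -0.0]
ft_force: [-3.0, -0.7, 3.3]
grip_width: 0.458
gripper_force: 91.1
```

Light taper contact is pushing toward -x, so I'll shift 1 mm that way and continue.

{"api": "drive_tool", "payload": {"rows": [[-0.1,0,0,0,0,0,3.5],[0,0,-0.1,0,0,0,3.5],[0,0,-0.1,0,0,0,3.5],[0,0,0,0,0,0,3.5]]}}

```text
time: 7.18
tool_pos: [0.5328, 0.4053, 0.0535]
ee_rot: [0.221, 0.975, 0.0, -0.0]
ft_force: [-4.4, -0.9, 3.8]
grip_width: 0.46
gripper_force: 91.2
```

{"api": "drive_tool", "payload": {"rows": [[-0.1,0,0,0,0,0,3.5],[0,0,0,0,0,0,3.5]]}}

```text
time: 7.42
tool_pos: [0.532, 0.4052, 0.0533]
ee_rot: [0.221, 0.975, 0.0, 0.0]
ft_force: [-2.0, 0.5, 2.2]
grip_width: 0.46
gripper_force: 91.0
```

{"api": "drive_tool", "payload": {"rows": [[-0.06,0,-0.1,0,0,0,3.5],[0,0,-0.1,0,0,0,3.5],[0,0,-0.1,0,0,0,3.5],[0,0,-0.1,0,0,0,3.5],[0,0,0,0,0,0,3.5]]}}

```text
time: 8.05
tool_pos: [0.5319, 0.4056, 0.0512]
ee_rot: [0.221, 0.975, 0.0, 0.001]
ft_force: [-4.5, -1.7, 11.6]
grip_width: 0.457
gripper_force: 92.2
```

{"api": "drive_tool", "payload": {"rows": [[-0.06,-0.03,-0.1,0,0,0,3.5],[0,0,-0.1,0,0,0,3.5],[0,0,0,0,0,0,3.5],[0,0,0,0,0,0,3.5]]}}

```text
time: 8.55
tool_pos: [0.5317, 0.4055, 0.0494]
ee_rot: [0.221, 0.975, 0.001, 0.001]
ft_force: [-4.4, -1.5, 8.7]
grip_width: 0.454
gripper_force: 91.9
```

{"api": "drive_tool", "payload": {"rows": [[-0.06,-0.03,-0.1,0,0,0,3.5],[0,0,-0.1,0,0,0,3.5],[0,0,-0.1,0,0,0,3.5],[0,0,0,0,0,0,3.5],[0,0,0,0,0,0,3.5]]}}

```text
time: 9.18
tool_pos: [0.5305, 0.4047, 0.0436]
ee_rot: [0.221, 0.975, 0.0, 0.0]
ft_force: [4.4, 3.7, -3.7]
grip_width: 0.46
gripper_force: 90.7
```

It has snapped past the balls: the force has reversed. I'll re-centre slightly and press on.

{"api": "drive_tool", "payload": {"rows": [[0.08,0.05,-0.1,0,0,0,3.5],[0,0,-0.1,0,0,0,3.5],[0,0,-0.1,0,0,0,3.5],[0,0,-0.1,0,0,0,3.5],[0,0,0,0,0,0,3.5],[0,0,0,0,0,0,3.5]]}}

```text
time: 9.93
tool_pos: [0.5306, 0.4048, 0.0398]
ee_rot: [0.221, 0.975, -0.0, -0.0]
ft_force: [3.2, 1.9, -6.7]
grip_width: 0.457
gripper_force: 91.2
```

{"api": "drive_tool", "payload": {"rows": [[0.05,0.03,-0.1,0,0,0,3.5],[0,0,-0.1,0,0,0,3.5],[0,0,-0.1,0,0,0,3.5],[0,0,-0.1,0,0,0,3.5],[0,0,0,0,0,0,3.5],[0,0,0,0,0,0,3.5]]}}

```text
time: 10.68
tool_pos: [0.5313, 0.4052, 0.0369]
ee_rot: [0.221, 0.975, -0.0, -0.0]
ft_force: [-3.2, -2.8, 5.7]
grip_width: 0.457
gripper_force: 92.3
```

{"api": "drive_tool", "payload": {"rows": [[-0.03,-0.03,-0.1,0,0,0,3.5],[0,0,-0.1,0,0,0,3.5],[0,0,-0.1,0,0,0,3.5],[0,0,0,0,0,0,3.5],[0,0,0,0,0,0,3.5]]}}

```text
time: 11.3
tool_pos: [0.5313, 0.4052, 0.0354]
ee_rot: [0.22, 0.975, 0.0, 0.0]
ft_force: [-5.5, -4.5, 13.2]
grip_width: 0.457
gripper_force: 93.6
```

{"api": "drive_tool", "payload": {"rows": [[-0.07,-0.06,-0.1,0,0,0,3.5],[0,0,-0.1,0,0,0,3.5],[0,0,0,0,0,0,3.5],[0,0,0,0,0,0,3.5]]}}

```text
time: 11.8
tool_pos: [0.5313, 0.4052, 0.0354]
ee_rot: [0.22, 0.975, 0.001, 0.001]
ft_force: [-8.5, -5.9, 21.0]
grip_width: 0.457
gripper_force: 94.5
```

z has stalled at 0.0354, the predicted home height, with 21 N of force. I'll check visually.

Run:
```python
from h import *
a=grab("wrist"); b=grab("scene")
c=cv2.resize(b["frame"][170:225,210:290],(640,440),interpolation=cv2.INTER_CUBIC)
cv2.imwrite("pics/chk.png",np.hstack([cv2.resize(a["frame"],None,fx=.75,fy=.75),c[:315,:380]])[:,:,::-1])
s=env.sense();print(s["tool_pos"],s["ft_force"],s["joint_vel"].round(4),s["time"])
```

```text
[0.5313234  0.40521006 0.03538804] [-8.89027766 -4.52632024 21.242585  ] [-0.0021  0.0007 -0.0012  0.0003 -0.0003 -0.0012] 11.9
```

View pics/chk.png

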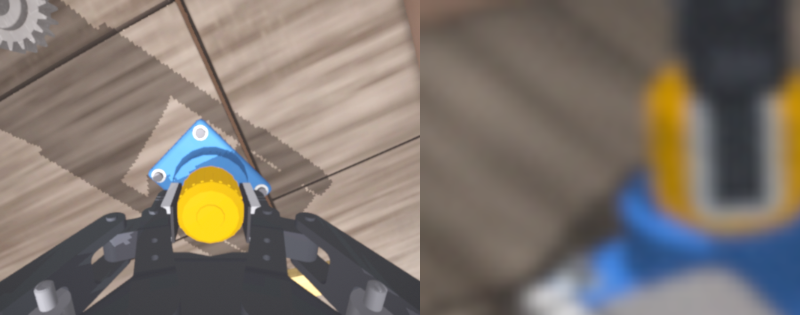

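The cap sits flush on the blue housing, with its wrist-view top at about (210,215) in the scaled picture. It is level, the fingertips are clear of the housing, and the push holds steady at 21 N. I'm handing it in.

```bash
python3 -c "
from rig import env
print(env.job_done())"
```

```text
the job is handed in; nothing more can be done
None
```

The yellow cap is snapped over the spring balls and held pressed home on the blue housing with about 21 N; the job is handed in, but no verdict came back.

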